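# Lock a new bayonet filter cartridge into the analyser's reagent manifold

### The arm

A 7-joint arm with a two-finger parallel gripper is mounted at the origin on the work surface. World frame = base frame: x ahead of the robot, y to its left, z up, the work surface at z = 0. Lengths are in m, angles in rad, forces in N, time in s.
With the tool pointing down it reaches from about 0.425 to 0.925 m from the base axis. Payload 6.8 kg.
Tool frame: the origin (TCP) lies midway between the tips of the shut fingers; the grasp point (between the pads) lies 19 mm behind it; z points along the fingers, y is the direction in which the jaws open and shut (so a half turn about z gives the same grasp; the last joint's range is limited). The gripper opens to 85 mm and grips with 20 to 120 N. Pads are 22 mm wide; open, the fingers measure 114 mm over their backs; the gripper's body (76 mm by 85 mm) begins 54 mm behind the grasp point. The pads swing forward as they close: fully open they stand 13 mm farther back than shut.
Start: joints at [1.195, 0.477, 0.022, 1.555, -0.011, 1.109, -0.083], TCP at [0.179, -0.651, 0.231] pointing down, gripper open.
Joint ranges: [-2.96, 2.96], [-0.34, 2.1], [-1.41, 1.46], [0.24, 2.44], [-1.37, 4.51], [0.17, 1.92], [-2.96, 2.96]. Speed limits (rad/s): [2.39, 2.39, 3.14, 3.14, 3.14, 3.14, 3.14].

### API

Orientations are given as a unit quaternion [w, x, y, z].
In Python, from station import * gives the robot as it stands. The module is installed in compiled form; this text tells all that it offers.
- The arm moves only by the tool jog_arm, never from a script. Its arguments are lists of equal length, an entry for each row: "dp": the shift along the tool's x, y, z in units of 25 mm (1.0 is 25 mm), a list of three; "angular": the turn, a rotation vector about the tool's x, y, z in units of 5 degrees (1.0 is 5 degrees), a list of three; "claw": the finger opening in mm, from 0 to 85.4. A call has exactly 5 rows; each row is the pose to reach, as a shift and turn from the pose commanded when the call began, along the tool's axes at that moment; what a row does not reach only later rows make up. A row lasts 1/10 s, in which the tool goes at most 50 mm and 8.59 degrees, less where a joint would pass 70% of its speed; a pose out of reach is approached as far as the arm can. A call with a gripper value outside its range is refused whole. The fingers move at their own pace and stop on an object; "grip_force" is the grip in N (left out, the last holds). Time passes only in rows, so rows that repeat a pose let the fingers close, or fill a call up. It gives the time, the measured TCP pose, the force and the opening at its end, in the units of the state.
- get_obs(): the state, without advancing time (a new reading comes with each control period).
- read_camera(name): name is "scene" or "top"; returns a dict with "pixels" (384x512x3 uint8, blue, green, red), "camera_matrix" (3x3 intrinsics, pixels), "k1" (the pictures are not rectified: a ray, as slopes to the right and down, at radius r is drawn at 1 + k1 r^2 times it, then the intrinsics apply), "rvec" (rotation vector, rad) and "tvec" (3), from world to camera coordinates, as OpenCV has them. Camera axes: x right, y down, z forward; pixel columns grow to the right and rows downward; lengths in m; the calibration is good to about 2 mm. A picture is of the moment at which its call begins. There is no depth.
- hand_in(): hands the job in, once; it reports no verdict.
The state is a dict: "t": time; "q": joint angles; "joint_vel": joint speeds; "joint_torque": joint torques, N m; "eef_pos": TCP position; "tool_rot": TCP orientation; "contact_force": force on the tool from outside, world axes, zero at the start; "torque": the same for the moment, N m; "gripper_width": opening from 0.0 (shut) to 1.0 (fully open).
Only numpy, scipy, OpenCV 4.12 (cv2) and the standard library are available. Lean on these libraries where they do the work, as an engineer would, in place of code of your own. Each camera call takes 0.05 s, during which the arm holds its last target.

### The job

Take the new blue-handled filter cartridge from its rack and fit it into the collar of the white manifold block: let its two lugs find the collar's slots, push it down against the spring, twist it clockwise (seen from above) to the stop without straining against it, and let go so that it stays locked and upright. The collar stands at a different angle each time, so feel for the slots with light pressure and never force the cartridge; leave the used orange-handled cartridge, the reagent bottle and the tube rack where they are.

Things in the scene. Friction and masses are not known exactly. Their poses are not given: they have to be found in the camera images.
- new_filter_mid (a point): Centre of the new cartridge (loose, about 180 g, 84 mm tall, upright): on its axis, 42 mm above its bottom; z is its axis, up. White nose 30 mm in diameter, tapered over the lowest 6 mm to 20 mm; white bowl 52 mm in diameter, 26 to 52 mm above the bottom. x: the way its two opposite lugs and its handle bar point. A half turn makes no difference.
- new_filter: The new cartridge; origin at its bottom centre, same axes. Its lugs point along +x and -x: 42 mm over both tips, 9.4 mm wide, 12 to 17 mm above the bottom.
- new_filter_grip (a point): Where to grip it: on its axis, 75 mm above its bottom, in the blue upright handle bar (50 mm long along x, 14 mm thick along y, 52 to 84 mm above the bottom). Grip from above across the 14 mm.
- used_filter_mid (a point): Centre of the used cartridge: same shape, orange handle, amber bowl. It stands in the other well of the rack. Leave it.
- rack: Grey fixed rack 90 x 210 x 28 mm, origin at the middle of its underside, long along y, two round wells 55 mm either side of the middle. The cartridges hang in them by their bowls, bottoms 2 mm above the bench, the new one in either well; lift straight up.
- port_mouth (a point): Centre of the collar's mouth, at its top face, 70 mm above the bench; x is the block's x, NOT the slots' direction. Round hole 33 mm in diameter with two opposite slots 12 mm wide reaching 23.5 mm from the axis, through a rim 5 mm thick. The slots' line is not measured: it lies within 0.5 rad either way of the block's x axis; yellow marks at the slots show it.
- port: Fixed white manifold block, 130 x 130 x 35 mm, with an aluminium collar 66 mm wide; origin mid underside. To feel for the slots: nose in the hole, lugs resting on the rim (cartridge bottom 12 mm below the mouth), turn in small steps with a light push (3 to 6 N) until the lugs drop; they pass within about 0.08 rad of in line. Over 50 N in all on the collar, stop included, damages it.
- port_spring (a point): 18 mm below the mouth: where the cartridge's bottom meets the spring plunger (2.4 N at first, then 0.6 N more per mm). Let go there in the slots it just stands, unlocked.
- port_seat (a point): 22 mm below the mouth: cartridge bottom when locked. Lower than this the lugs are under the rim; at 26 mm the bowl bottoms hard. Held 23 to 25 mm below, it twists clockwise seen from above (only that way) some 0.7 rad from in line with the slots to a firm stop (0.5 N m there presses the two lugs with 26 N in all). Let go there, spring and friction keep it locked.
- valve (a joint): Angle of the valve ring in the collar (rad): 0 shut (start), 0.55 open, at the stop. After 0.1 to 0.3 rad of twisting clockwise the lugs push it round with them (0.03 N m of friction); it stays where it is left.
- bottle: White capped reagent bottle, 72 mm diameter, 150 mm tall, origin at its bottom centre. Leave it.
- tube_rack: White rack 75 x 190 mm of purple-capped sample tubes, 90 mm tall, origin at its bottom centre. Leave it.
Not all that is in view belongs to the job. Leave any green or purple look-alike of the new_filter alone. Leave any black look-alike of the port alone.

How it is judged:
By the outcome, as a careful person would: the job done as asked, in the order asked, and still so for the second after the job is handed in, with the robot touching nothing.
It also fails if it takes over 72 s, if anything falls off the work surface, if the arm or the gripper's body presses on something with over 40 N, if the wrist force passes 120 N, or if a joint passes its speed limit or range.

## Working session

There is one attempt and no reset: what is moved stays moved. The work goes in short steps, Python scripts to look and compute and a tool call to move; the robot and the scene stay as the last step left them, time stands still between calls to the robot, and variables do not carry over. Pictures are saved under pics/ and viewed, and the job is handed in when it is done.

Besides the shell and the picture viewer there is one more tool, called after ">>>" by a JSON object that holds its "name" and its "arguments". jog_arm: Moves the arm, as the interface text tells. Its arguments: {"type":"object","properties":{"dp":{"type":"array","items":{"type":"array","items":{"type":"number"}}},"angular":{"type":"array","items":{"type":"array","items":{"type":"number"}}},"claw":{"type":"array","items":{"type":"number"}},"grip_force":{"type":"number"}},"required":["dp","angular","claw"]}

```bash
mkdir -p pics; python3 - <<'E'
from station import *
import cv2,numpy as np
o=get_obs();print({k:np.round(v,3).tolist() for k,v in o.items()})
for n in("scene","top"):
    c=read_camera(n);cv2.imwrite(f"pics/{n}0.png",c["pixels"]);print(n,c["camera_matrix"],c["k1"],c["rvec"],c["tvec"])
    R=cv2.Rodrigues(np.array(c["rvec"],float))[0];print(-R.T@np.array(c["tvec"]).ravel())
E
```

```text
{'t': 0.0, 'q': [1.195, 0.478, 0.022, 1.556, -0.011, 1.109, -0.083], 'joint_vel': [-0.001, -0.0, 0.002, 0.002, 0.0, 0.0, -0.0], 'joint_torque': [0.001, -59.645, 1.608, -28.12, 0.013, 0.009, -0.0], 'eef_pos': [0.178, -0.65, 0.23], 'tool_rot': [-0.001, 0.991, 0.133, -0.0], 'contact_force': [0.125, -0.453, -0.447], 'torque': [0.023, 0.035, -0.049], 'gripper_width': 0.998}
scene [[469.5553487    0.         260.63284418]
 [  0.         469.5553487  190.08171467]
 [  0.           0.           1.        ]] -0.0727930725922352 [ 1.02784054  2.48984127 -0.9483064 ] [ 0.35981317 -0.27742882  1.38678393]
[1.06423911 0.53809546 0.84110066]
top [[380.50173051   0.         251.3674156 ]
 [  0.         380.50173051 189.08539006]
 [  0.           0.           1.        ]] -0.11409008762046936 [ 2.18215907 -2.22045273  0.08551081] [0.06652985 0.55859528 0.90183522]
[0.50659497 0.07524344 0.93137621]
```

View pics/scene0.png

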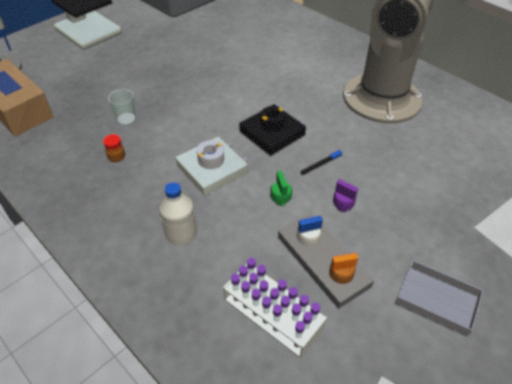

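View pics/top0.png

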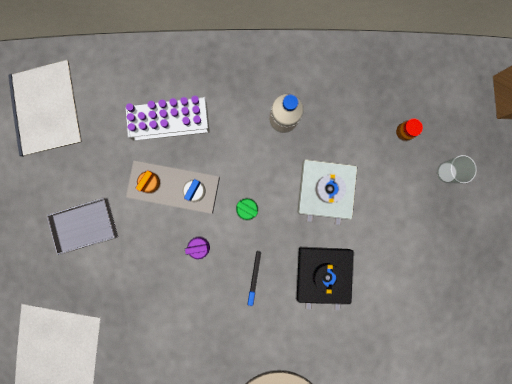

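Scene: the new filter candidates in top are blue (193,190) in the grey rack, used orange (148,182), green (247,209) and purple (198,248) look-alikes, and the pen with a blue cap (252,297). The port is either white (328,189) or the black look-alike (326,277). By the description I choose the blue one in the rack and the white block.

```bash
cat > h.py <<'E'
import cv2,numpy as np
from station import *
def cam(n):
    c=read_camera(n);c["K"]=np.array(c["camera_matrix"],float);c["R"]=cv2.Rodrigues(np.array(c["rvec"],float))[0];c["t"]=np.array(c["tvec"],float).ravel();return c
def ray(c,uv):
    d=np.array([c["k1"],0,0,0],float)
    p=cv2.undistortPoints(np.array([[uv]],float),c["K"],d)[0,0]
    C=-c["R"].T@c["t"];return C,c["R"].T@np.array([p[0],p[1],1])
def at_z(c,uv,z):
    C,d=ray(c,uv);return (C+d*(z-C[2])/d[2])
def proj(c,P):
    return cv2.projectPoints(np.array(P,float).reshape(-1,3),np.array(c["rvec"],float),c["t"],c["K"],np.array([c["k1"],0,0,0],float))[0].reshape(-1,2)
def tri(c1,u1,c2,u2):
    A=[];b=[]
    M=np.zeros((3,3));v=np.zeros(3)
    for c,u in((c1,u1),(c2,u2)):
        C,d=ray(c,u);d/=np.linalg.norm(d);Pm=np.eye(3)-np.outer(d,d);M+=Pm;v+=Pm@C
    return np.linalg.solve(M,v)
E
python3 - <<'E'
from h import *
t=cv2.imread("pics/top0.png");s=cv2.imread("pics/scene0.png")
a=cv2.resize(t[160:220,120:225],None,fx=7,fy=7,interpolation=cv2.INTER_CUBIC)
b=cv2.resize(t[155:225,290:365],None,fx=8,fy=8,interpolation=cv2.INTER_CUBIC)
cc=cv2.resize(s[130:195,170:255],None,fx=8,fy=8,interpolation=cv2.INTER_CUBIC)
d=cv2.resize(s[205:310,270:380],None,fx=5,fy=5,interpolation=cv2.INTER_CUBIC)
for n,i in zip("abcd",(a,b,cc,d)): cv2.imwrite(f"pics/z{n}.png",i)
E
```

```text
(no output)
```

View pics/za.png

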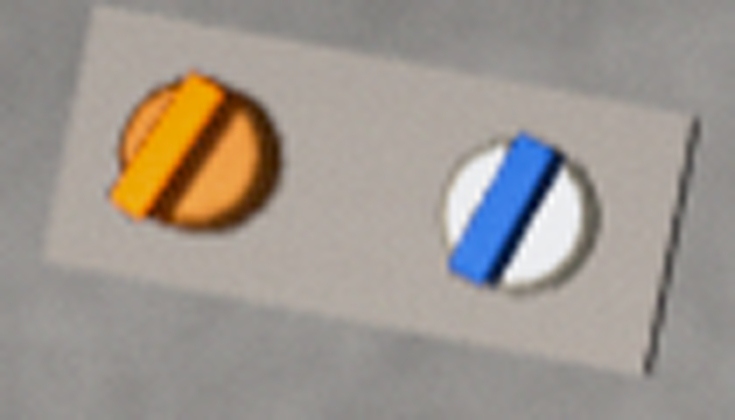

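View pics/zb.png

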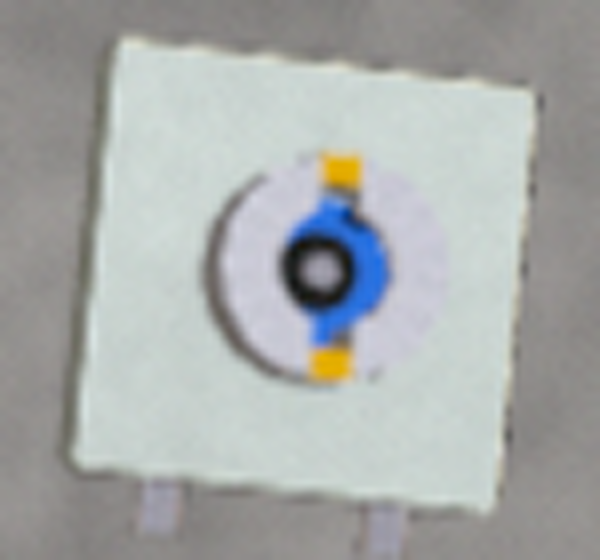

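View pics/zc.png

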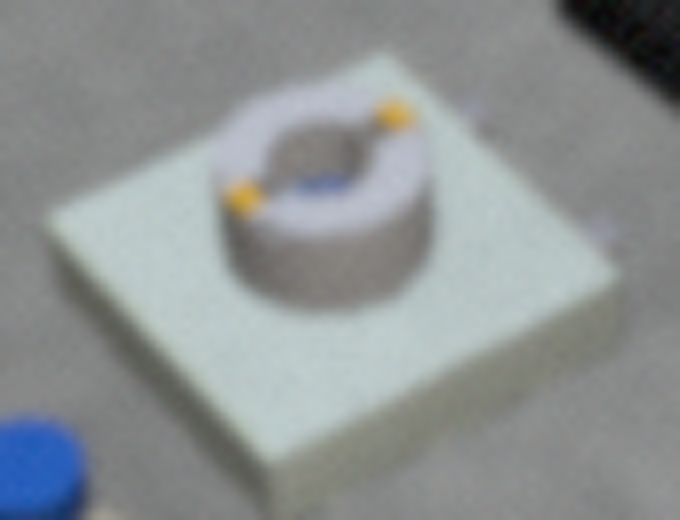

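View pics/zd.png

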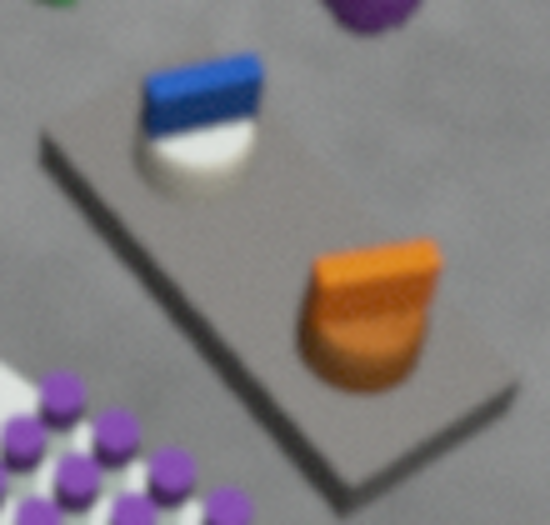

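The crops confirm the blue handle with the white bowl in the right well and the white block with yellow slot marks. Next I compute poses.

```bash
python3 - <<'E'
from h import *
T=cam("top");S=cam("scene")
def m(p,o,f): return ((np.array(p)+.5)/f-.5+np.array(o))
def seg(c,box,f):
    x0,y0,x1,y1=box;p=c["pixels"][y0:y1,x0:x1].astype(int);k=f(p[...,0],p[...,1],p[...,2])
    ys,xs=np.nonzero(k);return np.c_[xs+x0,ys+y0]
# blue handle top face: soft
b=seg(T,(175,170,215,210),lambda B,G,R:(B>170)&(R<120))
print(len(b)); W=np.array([at_z(T,p,.086) for p in b]);c=W.mean(0)
u,s,v=np.linalg.svd(W[:,:2]-c[:2]);print("handle",c,np.arctan2(v[0,1],v[0,0]),np.ptp((W[:,:2]-c[:2])@v.T,axis=0))
q=[at_z(T,m(p,(120,160),7),.086) for p in((523,133),(562,157),(490,285),(450,262))]
q=np.array(q);print("corner",q.mean(0),np.linalg.norm(np.diff(q,axis=0),axis=1), np.arctan2(*( (q[0]+q[1]-q[2]-q[3])[[1,0]])))
# bowl check: rim ellipse at z .054 centre
# yellow
for nm,cm,boxes,zb in(("top",T,((325,170,342,182),(322,194,342,206)),.07),("scene",S,((212,135,228,152),(193,148,210,160)),.07)):
    P=[]
    for bx in boxes:
        y=seg(cm,bx,lambda B,G,R:(R>170)&(B<110)&(G>110));P.append(np.mean([at_z(cm,p,zb) for p in y],0));print(nm,len(y),P[-1])
    d=P[0]-P[1];print(nm,"mid",(P[0]+P[1])/2,"ang",np.arctan2(d[1],d[0]),np.linalg.norm(d))
# scene handle
b=seg(S,(290,210,330,240),lambda B,G,R:(B>110)&(R<90));print("scene blue px",len(b),b.mean(0), "pred", proj(S,[c[:2].tolist()+[.07]]))
# block corners top z=.035
q=np.array([at_z(T,m(p,(290,155),8),.035) for p in((122,42),(535,92),(492,508),(72,465))]);print(q,q.mean(0),np.linalg.norm(np.diff(q,axis=0),axis=1))
E
```

```text
122
handle [0.55725406 0.19295068 0.086     ] 2.6385582120685145 [0.04877419 0.01247221]
corner [0.55699951 0.19059566 0.086     ] [0.01466594 0.0466071  0.0147404 ] -0.5249788688604712
top 12 [ 0.58345103 -0.12879654  0.07      ]
top 18 [ 0.52771898 -0.12322462  0.07      ]
top mid [ 0.555585   -0.12601058  0.07      ] ang -0.09964572559935901 0.0560098861315029
scene 4 [ 0.53234483 -0.12114775  0.07      ]
scene 7 [ 0.58657367 -0.12589328  0.07      ]
scene mid [ 0.55945925 -0.12352052  0.07      ] ang 3.05430573342352 0.05443608783003839
scene blue px 168 [310.61309524 221.50595238] pred [[310.61495942 222.95264925]]
[[ 0.62630267 -0.0714972   0.035     ]
 [ 0.60971749 -0.19636971  0.035     ]
 [ 0.485412   -0.17906427  0.035     ]
 [ 0.50082279 -0.05330576  0.035     ]] [ 0.55556374 -0.12505923  0.035     ] [0.12596909 0.12550431 0.12669923]
```

```bash
cat >> h.py <<'E'
from scipy.spatial.transform import Rotation as Ro
def yaw_of(R): return np.arctan2(R[1,0],R[0,0])
def rel(pos,yaw,o=None):
    "tool-frame dp units and angular units to reach pos, tool down, x axis at yaw"
    o=o or get_obs();q=np.array(o["tool_rot"]);R=Ro.from_quat(q[[1,2,3,0]]).as_matrix();p=np.array(o["eef_pos"])
    Rt=np.array([[np.cos(yaw),np.sin(yaw),0],[np.sin(yaw),-np.cos(yaw),0],[0,0,-1]])
    rv=Ro.from_matrix(R.T@Rt).as_rotvec()
    return np.round(R.T@(np.array(pos)-p)/.025,3),np.round(np.degrees(rv)/5,3)
def st():
    o=get_obs();q=np.array(o["tool_rot"]);R=Ro.from_quat(q[[1,2,3,0]]).as_matrix()
    print("t",round(o["t"],2),"p",np.round(o["eef_pos"],4),"yaw",round(yaw_of(R),4),"F",np.round(o["contact_force"],2),"M",np.round(o["torque"],3),"w",round(o["gripper_width"],3),"z",np.round(R[:,2],4)); return o
E
python3 - <<'E'
from h import *
st();print(rel([.38,-.48,.23],.85))
E
```

```text
t 0.2 p [ 0.1785 -0.6506  0.2307] yaw 0.2678 F [ 0.07 -1.21 -0.69] M [-0.025 -0.056  0.028] w 1.005 z [-4.0e-04  1.1e-03 -1.0e+00]
(array([ 9.578, -4.448,  0.031]), array([-1.300e-02, -3.000e-03, -6.672e+00]))
```

>>> {"name": "jog_arm", "arguments": {"dp": [[1.9, -0.9, 0], [3.8, -1.8, 0], [5.7, -2.7, 0], [7.6, -3.6, 0], [9.5, -4.4, 0]], "angular": [[0, 0, -1.3], [0, 0, -2.6], [0, 0, -4.0], [0, 0, -5.3], [0, 0, -6.7]], "claw": [60, 50, 45, 45, 45], "grip_force": 40}}

```text
t: 0.7
eef_pos: [0.3704, -0.4878, 0.2314]
tool_rot: [0.0, 0.91, 0.416, -0.0]
contact_force: [-0.2, -0.3, -0.7]
gripper_width: 0.524
```

```bash
python3 - <<'E'
from h import *
o=st();print(np.round(o["q"],2));print(rel([.53,-.28,.23],1.5))
E
```

```text
t 0.7 p [ 0.3704 -0.4878  0.2314] yaw 0.857 F [-0.24 -0.32 -0.7 ] M [-0.029 -0.081  0.03 ] w 0.524 z [-2.e-04 -1.e-04 -1.e+00]
[ 0.95  0.38 -0.18  1.7   0.07  1.06  0.04]
(array([10.462, -0.616,  0.052]), array([-1.000e-03,  2.000e-03, -7.368e+00]))
```

>>> {"name": "jog_arm", "arguments": {"dp": [[1.9, -0.1, 0], [3.8, -0.2, 0], [5.7, -0.3, 0], [7.6, -0.4, 0], [9.6, -0.5, 0]], "angular": [[0, 0, -1.4], [0, 0, -2.8], [0, 0, -4.3], [0, 0, -5.8], [0, 0, -7.3]], "claw": [45, 45, 45, 45, 45]}}

```text
t: 1.2
eef_pos: [0.5185, -0.2993, 0.2313]
tool_rot: [0.0, 0.734, 0.679, -0.0]
contact_force: [0.2, -1.0, 0.7]
gripper_width: 0.53
```

```bash
python3 - <<'E'
from h import *
o=st();print(np.round(o["q"],2));print(rel([.58,-.05,.23],2.1))
E
```

```text
t 1.2 p [ 0.5185 -0.2993  0.2313] yaw 1.494 F [ 0.22 -0.97  0.67] M [-0.05  -0.056 -0.014] w 0.53 z [-1.e-04 -5.e-04 -1.e+00]
[ 0.72  0.38 -0.38  1.72  0.16  1.07  0.2 ]
(array([10.132,  1.69 ,  0.048]), array([-3.000e-03,  6.000e-03, -6.944e+00]))
```

>>> {"name": "jog_arm", "arguments": {"dp": [[1.9, 0.3, 0], [3.8, 0.6, 0], [5.7, 0.9, 0], [7.6, 1.2, 0], [9.5, 1.6, 0]], "angular": [[0, 0, -1.4], [0, 0, -2.8], [0, 0, -4.2], [0, 0, -5.6], [0, 0, -7.0]], "claw": [45, 45, 45, 45, 45]}}

```text
t: 1.7
eef_pos: [0.5769, -0.0654, 0.2314]
tool_rot: [0.0, 0.495, 0.869, -0.0]
contact_force: [0.4, -0.6, 0.5]
gripper_width: 0.524
```

```bash
python3 - <<'E'
from h import *
o=st();print(np.round(o["q"],2));print(rel([.558,.19,.20],2.622))
E
```

```text
t 1.7 p [ 0.5769 -0.0654  0.2314] yaw 2.105 F [ 0.38 -0.55  0.5 ] M [-0.029 -0.064 -0.047] w 0.524 z [-1.e-04 -5.e-04 -1.e+00]
[ 0.46  0.38 -0.59  1.76  0.24  1.08  0.33]
(array([9.177, 4.551, 1.25 ]), array([-4.000e-03,  3.000e-03, -5.925e+00]))
```

>>> {"name": "jog_arm", "arguments": {"dp": [[1.8, 0.9, 0], [3.6, 1.8, 0.3], [5.4, 2.7, 0.6], [7.2, 3.6, 0.9], [8.8, 4.4, 1.2]], "angular": [[0, 0, -1.2], [0, 0, -2.4], [0, 0, -3.6], [0, 0, -4.8], [0, 0, -5.9]], "claw": [45, 45, 45, 45, 45]}}

```text
t: 2.2
eef_pos: [0.5604, 0.1803, 0.2011]
tool_rot: [0.0, 0.258, 0.966, 0.0]
contact_force: [-0.7, -0.2, 0.2]
gripper_width: 0.525
```

>>> {"name": "jog_arm", "arguments": {"dp": [[0, 0, 0.0], [0, 0, 0], [0, 0, 0], [0, 0, 0], [0, 0, 0]], "angular": [[0, 0, 0], [0, 0, 0], [0, 0, 0], [0, 0, 0], [0, 0, 0]], "claw": [45, 45, 45, 45, 45]}}

```text
t: 2.7
eef_pos: [0.5613, 0.1768, 0.2014]
tool_rot: [0.0, 0.261, 0.965, -0.0]
contact_force: [-0.3, -0.3, 0.4]
gripper_width: 0.528
```

```bash
python3 - <<'E'
from h import *
o=st();print(np.round(o["q"],2));print(rel([.557,.192,.06],2.622))
S=cam("scene");T=cam("top")
for n,c in(("s1",S),("t1",T)): cv2.imwrite(f"pics/{n}.png",c["pixels"])
a=cv2.resize(S["pixels"][150:290,250:380],None,fx=4,fy=4,interpolation=cv2.INTER_CUBIC)
cv2.imwrite("pics/s1z.png",a)
# wireframes on original pictures
def wire(img,c,off,f,x,y,ang):
    e=np.array([np.cos(ang),np.sin(ang)]);n=np.array([-e[1],e[0]])
    for z in(.054,.086):
        P=[list(np.array([x,y])+sx*.025*e+sy*.007*n)+[z] for sx,sy in((1,1),(-1,1),(-1,-1),(1,-1))]
        p=((proj(c,P)-off+.5)*f-.5).astype(int);cv2.polylines(img,[p],True,(0,0,255) if z>.06 else (0,255,0),1)
    P=[[x+.026*np.cos(k),y+.026*np.sin(k),.054] for k in np.linspace(0,6.28,40)]
    cv2.polylines(img,[((proj(c,P)-off+.5)*f-.5).astype(int)],True,(0,255,255),1)
def ring(img,c,off,f,x,y,ang):
    for r,z in((.033,.07),(.0165,.07)):
        P=[[x+r*np.cos(k),y+r*np.sin(k),z] for k in np.linspace(0,6.28,60)]
        cv2.polylines(img,[((proj(c,P)-off+.5)*f-.5).astype(int)],True,(0,0,255),1)
    P=[[x+s*.033*np.cos(ang),y+s*.033*np.sin(ang),.07] for s in(-1,1)]
    cv2.polylines(img,[((proj(c,P)-off+.5)*f-.5).astype(int)],False,(0,255,0),1)
t=cv2.imread("pics/top0.png");s=cv2.imread("pics/scene0.png")
def crop(i,o,w,h,f): return cv2.resize(i[o[1]:o[1]+h,o[0]:o[0]+w],None,fx=f,fy=f,interpolation=cv2.INTER_CUBIC)
out=[]
for i,c,o1,o2 in((t,T,(170,165),(305,165)),(s,S,(285,205),(185,130))):
    A=crop(i,o1,50,45,8);wire(A,c,np.array(o1),8,.557,.192,-.515)
    B=crop(i,o2,50,45,8);ring(B,c,np.array(o2),8,.557,-.125,-.095)
    out.append(np.hstack([A,B]))
cv2.imwrite("pics/ov.png",np.vstack(out))
E
```

```text
t 2.7 p [0.5613 0.1768 0.2014] yaw 2.6125 F [-0.32 -0.26  0.43] M [-0.042  0.032  0.011] w 0.528 z [ 4.e-04 -7.e-04 -1.e+00]
[ 0.15  0.46 -0.74  1.76  0.36  1.05  0.33]
(array([0.461, 0.441, 5.656]), array([-0.005,  0.008, -0.109]))
```

View pics/ov.png

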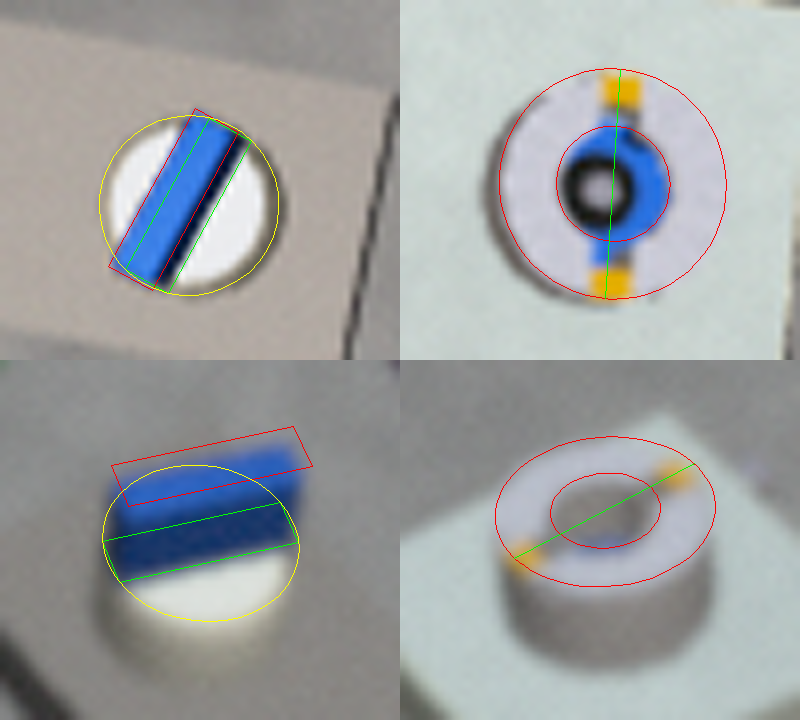

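View pics/s1z.png

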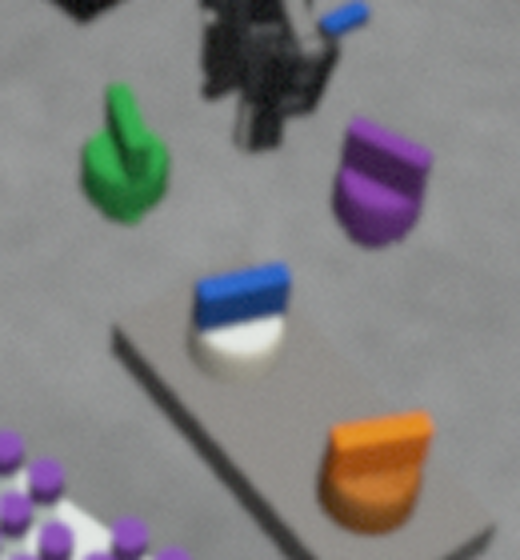

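The overlays fit both the handle (0.557, 0.192, -0.515) and the collar (0.557, -0.125, slots about -0.095). The gripper is just short of the blue bar, so I align and descend.

>>> {"name": "jog_arm", "arguments": {"dp": [[0.4, 0.4, 0.5], [0.46, 0.44, 1.2], [0.46, 0.44, 2.0], [0.46, 0.44, 2.6], [0.46, 0.44, 2.6]], "angular": [[0, 0, -0.1], [0, 0, -0.1], [0, 0, -0.1], [0, 0, -0.1], [0, 0, -0.1]], "claw": [45, 45, 45, 45, 45]}}

```text
t: 3.3
eef_pos: [0.5546, 0.1934, 0.1336]
tool_rot: [-0.002, 0.255, 0.967, -0.001]
contact_force: [0.4, 0.4, 0.3]
gripper_width: 0.531
```

```bash
python3 - <<'E'
from h import *
o=st();print(rel([.557,.192,.06],2.622))
S=cam("scene");T=cam("top")
a=cv2.resize(S["pixels"][170:260,260:360],None,fx=4,fy=4,interpolation=cv2.INTER_CUBIC)
b=cv2.resize(T["pixels"][140:230,150:250],None,fx=4,fy=4,interpolation=cv2.INTER_CUBIC)
cv2.imwrite("pics/s2.png",np.hstack([a,b]))
E
```

```text
t 3.3 p [0.5546 0.1934 0.1336] yaw 2.6249 F [0.4 0.4 0.3] M [-0.038  0.001 -0.035] w 0.531 z [-0.0044 -0.0014 -1.    ]
(array([-0.122,  0.008,  2.944]), array([-0.038, -0.036,  0.033]))
```

View pics/s2.png

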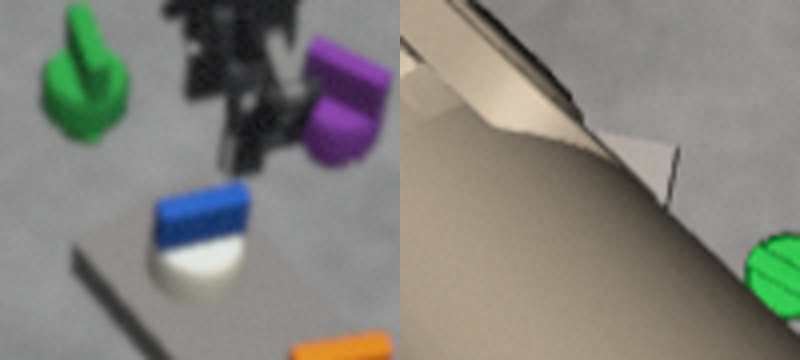

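```bash
python3 - <<'E'
from h import *
S=cam("scene")
o=get_obs();q=np.array(o["tool_rot"]);R=Ro.from_quat(q[[1,2,3,0]]).as_matrix();p=np.array(o["eef_pos"])
P=[p,p+.022*R[:,1]-.004*R[:,2],p-.022*R[:,1]-.004*R[:,2]]
print((proj(S,P)-[260,170])*4)
E
```

```text
[[217.54836185 129.32790837]
 [233.73704726 157.27129472]
 [203.38006806  91.8155601 ]]
```

The picture shows the near finger tip at crop (240,165), matching the projection (234,157), with the bar between the fingers. I descend.

>>> {"name": "jog_arm", "arguments": {"dp": [[-0.1, 0, 0.8], [-0.1, 0, 1.6], [-0.1, 0, 2.4], [-0.1, 0, 2.95], [-0.1, 0, 2.95]], "angular": [[0, 0, 0], [0, 0, 0], [0, 0, 0], [0, 0, 0], [0, 0, 0]], "claw": [45, 45, 45, 45, 45]}}

```text
t: 3.95
eef_pos: [0.5579, 0.1921, 0.0615]
tool_rot: [-0.001, 0.256, 0.967, -0.001]
contact_force: [1.0, 0.3, 0.5]
gripper_width: 0.526
```

```bash
python3 - <<'E'
from h import *
o=st();print(rel([.557,.192,.06],2.622))
E
```

```text
t 3.95 p [0.5579 0.1921 0.0615] yaw 2.6239 F [1.03 0.25 0.46] M [-0.006  0.046 -0.015] w 0.526 z [-1.9e-03 -7.0e-04 -1.0e+00]
(array([ 0.03 , -0.021,  0.06 ]), array([-0.018, -0.014,  0.022]))
```

>>> {"name": "jog_arm", "arguments": {"dp": [[0, 0, 0], [0, 0, 0], [0, 0, 0], [0, 0, 0], [0, 0, 0]], "angular": [[0, 0, 0], [0, 0, 0], [0, 0, 0], [0, 0, 0], [0, 0, 0]], "claw": [20, 8, 8, 8, 8], "grip_force": 60}}

```text
t: 4.45
eef_pos: [0.5593, 0.1927, 0.0637]
tool_rot: [0.001, 0.256, 0.967, 0.0]
contact_force: [-0.5, -0.5, 5.9]
gripper_width: 0.152
```

```bash
python3 - <<'E'
from h import *
o=st()
E
```

```text
t 4.45 p [0.5593 0.1927 0.0637] yaw 2.6238 F [-0.48 -0.52  5.9 ] M [-0.125  0.145 -0.015] w 0.152 z [ 1.7e-03  4.0e-04 -1.0e+00]
```

>>> {"name": "jog_arm", "arguments": {"dp": [[0, 0, -0.1], [0, 0, -0.4], [0, 0, -0.8], [0, 0, -1.2], [0, 0, -1.6]], "angular": [[0, 0, 0], [0, 0, 0], [0, 0, 0], [0, 0, 0], [0, 0, 0]], "claw": [8, 8, 8, 8, 8]}}

```text
t: 4.95
eef_pos: [0.5586, 0.1926, 0.1037]
tool_rot: [0.0, 0.256, 0.967, 0.0]
contact_force: [0.3, 0.6, -1.5]
gripper_width: 0.147
```

>>> {"name": "jog_arm", "arguments": {"dp": [[0, 0, -0.5], [0, 0, -1.2], [0, 0, -2.0], [0, 0, -2.8], [0, 0, -2.8]], "angular": [[0, 0, 0], [0, 0, 0], [0, 0, 0], [0, 0, 0], [0, 0, 0]], "claw": [8, 8, 8, 8, 8]}}

```text
t: 5.45
eef_pos: [0.5603, 0.1937, 0.1764]
tool_rot: [0.002, 0.256, 0.967, 0.002]
contact_force: [0.2, 0.1, -1.6]
gripper_width: 0.15
```

```bash
python3 - <<'E'
from h import *
o=st();print(np.round(o["q"],2));S=cam("scene");cv2.imwrite("pics/s3.png",cv2.resize(S["pixels"][130:280,230:380],None,fx=4,fy=4,interpolation=cv2.INTER_CUBIC))
R=Ro.from_quat(np.array(o["tool_rot"])[[1,2,3,0]]).as_matrix()
p=np.array(o["eef_pos"]);print((proj(S,[p-[0,0,.056],p+[0,0,.026]])-[230,130])*4)
print(rel([.57,.02,.18],2.85))
E
```

```text
t 5.45 p [0.5603 0.1937 0.1764] yaw 2.6239 F [ 0.21  0.11 -1.58] M [ 0.041 -0.092 -0.01 ] w 0.15 z [ 0.0056  0.0021 -1.    ]
[ 0.11  0.5  -0.73  1.78  0.39  1.01  0.29]
[[328.71456877 313.93084934]
 [345.07815252 201.73106801]]
(array([-3.79 , -5.805, -0.226]), array([ 0.027,  0.031, -2.592]))
```

View pics/s3.png

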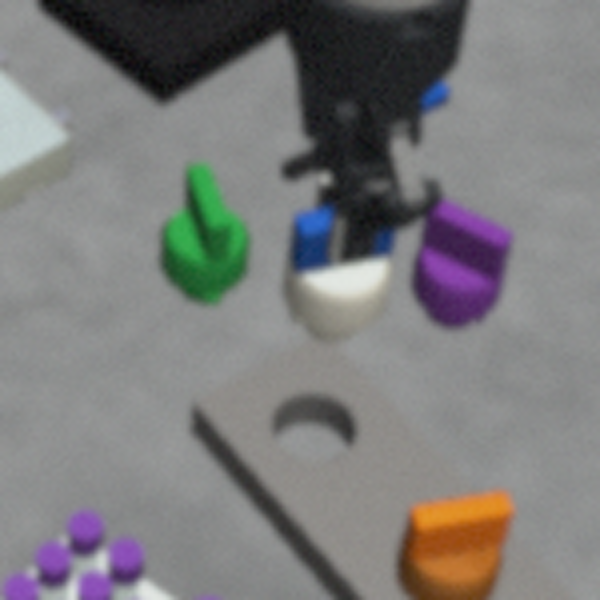

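The cartridge is held upright and the well at crop (314,425) is empty. I carry it to the port.

>>> {"name": "jog_arm", "arguments": {"dp": [[-0.7, -1.1, -0.1], [-1.4, -2.2, -0.2], [-2.2, -3.4, -0.2], [-3.0, -4.6, -0.2], [-3.8, -5.8, -0.2]], "angular": [[0, 0, -0.5], [0, 0, -1.0], [0, 0, -1.5], [0, 0, -2.0], [0, 0, -2.6]], "claw": [8, 8, 8, 8, 8]}}

```text
t: 6.0
eef_pos: [0.5686, 0.0178, 0.1766]
tool_rot: [-0.001, 0.144, 0.99, -0.0]
contact_force: [1.0, -0.3, -1.7]
gripper_width: 0.146
```

```bash
python3 - <<'E'
from h import *
o=st();print(np.round(o["q"],2));print(rel([.557,-.125,.17],3.047))
E
```

```text
t 6.0 p [0.5686 0.0178 0.1766] yaw 2.853 F [ 0.97 -0.35 -1.65] M [-0.015 -0.012  0.023] w 0.146 z [-1.5e-03 -2.0e-04 -1.0e+00]
[ 0.45  0.47 -0.77  1.83  0.38  1.    0.81]
(array([-1.181, -5.608,  0.266]), array([-0.006, -0.017, -2.223]))
```

>>> {"name": "jog_arm", "arguments": {"dp": [[-0.3, -1.4, 0], [-0.6, -2.8, 0.1], [-0.9, -4.2, 0.2], [-1.18, -5.6, 0.2], [-1.18, -5.6, 0.2]], "angular": [[0, 0, -0.6], [0, 0, -1.2], [0, 0, -1.8], [0, 0, -2.2], [0, 0, -2.2]], "claw": [8, 8, 8, 8, 8]}}

```text
t: 6.5
eef_pos: [0.5556, -0.1303, 0.1707]
tool_rot: [-0.002, 0.053, 0.999, -0.001]
contact_force: [-0.1, 0.1, -2.2]
gripper_width: 0.15
```

>>> {"name": "jog_arm", "arguments": {"dp": [[0, 0, 0], [0, 0, 0], [0, 0, 0], [0, 0, 0], [0, 0, 0]], "angular": [[0, 0, 0], [0, 0, 0], [0, 0, 0], [0, 0, 0], [0, 0, 0]], "claw": [8, 8, 8, 8, 8]}}

```text
t: 7.0
eef_pos: [0.5576, -0.1224, 0.1726]
tool_rot: [0.0, 0.049, 0.999, 0.0]
contact_force: [0.9, -0.6, -1.2]
gripper_width: 0.15
```

```bash
python3 - <<'E'
from h import *
o=st();print(np.round(o["q"],2));S=cam("scene");T=cam("top");off=np.array([160,90])
A=cv2.resize(S["pixels"][90:210,160:290],None,fx=5,fy=5,interpolation=cv2.INTER_CUBIC)
p=np.array(o["eef_pos"]);yaw=yaw_of(Ro.from_quat(np.array(o["tool_rot"])[[1,2,3,0]]).as_matrix())
def dr(P,col,cl=True): cv2.polylines(A,[((proj(S,P)-off+.5)*5-.5).astype(int)],cl,col,1)
k=np.linspace(0,6.28,50)
b=p-[0,0,.062]
for r,z in((.01,0),(.015,.006),(.015,.026),(.026,.026),(.026,.052)): dr(np.c_[b[0]+r*np.cos(k),b[1]+r*np.sin(k),b[2]+z+0*k],(0,0,255))
for r in(.0165,.033): dr(np.c_[.557+r*np.cos(k),-.125+r*np.sin(k),.07+0*k],(0,255,0))
cv2.imwrite("pics/s4.png",A)
cv2.imwrite("pics/t4.png",T["pixels"])
print(rel([.557,-.125,.14],3.047))
E
```

```text
t 7.0 p [ 0.5576 -0.1224  0.1726] yaw 3.0441 F [ 0.88 -0.62 -1.2 ] M [-0.028 -0.047 -0.009] w 0.15 z [ 1.e-04 -0.e+00 -1.e+00]
[ 0.71  0.48 -0.78  1.83  0.4   1.    1.23]
(array([ 0.014, -0.091,  1.304]), array([-0.001,  0.001, -0.04 ]))
```

View pics/s4.png

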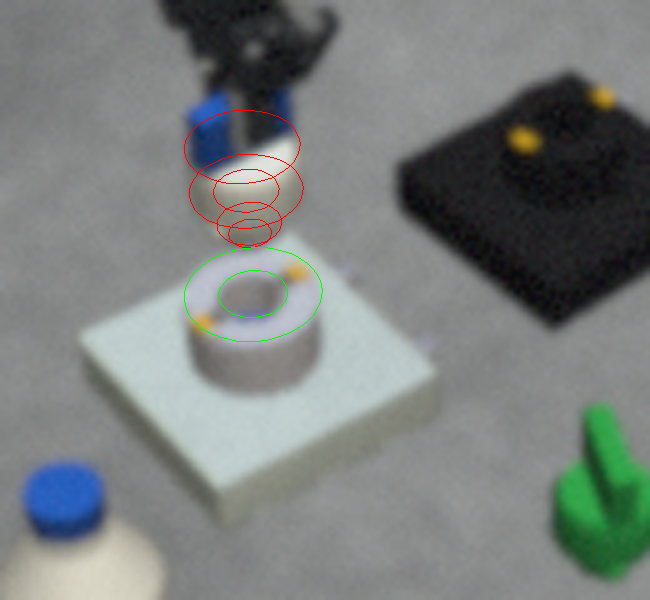

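The model outlines match the cartridge and the collar. I lower until the nose enters the mouth.

>>> {"name": "jog_arm", "arguments": {"dp": [[0, -0.09, 0.3], [0, -0.09, 0.8], [0, -0.09, 1.2], [0, -0.09, 1.5], [0, -0.09, 1.5]], "angular": [[0, 0, 0], [0, 0, 0], [0, 0, 0], [0, 0, 0], [0, 0, 0]], "claw": [8, 8, 8, 8, 8]}}

```text
t: 7.6
eef_pos: [0.5562, -0.1252, 0.1333]
tool_rot: [-0.001, 0.049, 0.999, 0.0]
contact_force: [-0.6, -0.7, -1.4]
gripper_width: 0.149
```

```bash
python3 - <<'E'
from h import *
o=st();print(rel([.557,-.125,.128],3.047))
S=cam("scene");cv2.imwrite("pics/s5.png",cv2.resize(S["pixels"][110:200,170:270],None,fx=6,fy=6,interpolation=cv2.INTER_CUBIC))
E
```

```text
t 7.6 p [ 0.5562 -0.1252  0.1333] yaw 3.043 F [-0.57 -0.66 -1.41] M [ 0.027 -0.027 -0.005] w 0.149 z [-2.7e-03  8.0e-04 -1.0e+00]
(array([-0.03 ,  0.013,  0.213]), array([ 0.006, -0.032, -0.045]))
```

View pics/s5.png

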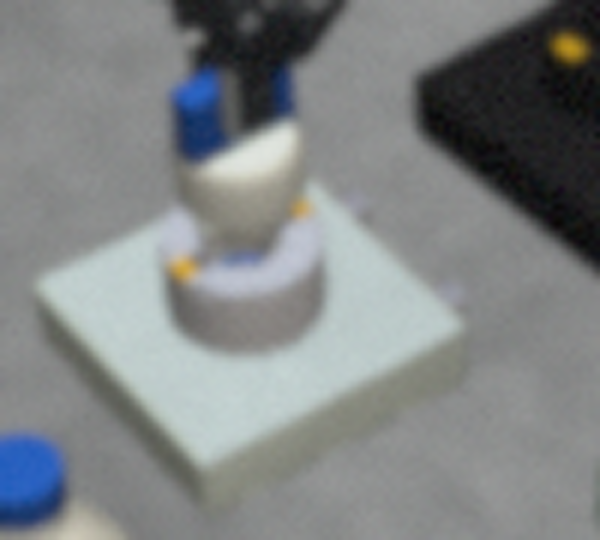

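The nose at (240,250) sits over the hole between the marks. I continue slowly.

>>> {"name": "jog_arm", "arguments": {"dp": [[0, 0, 0.1], [0, 0, 0.2], [0, 0, 0.3], [0, 0, 0.4], [0, 0, 0.4]], "angular": [[0, 0, 0], [0, 0, 0], [0, 0, 0], [0, 0, 0], [0, 0, 0]], "claw": [8, 8, 8, 8, 8]}}

```text
t: 8.15
eef_pos: [0.557, -0.1254, 0.1247]
tool_rot: [-0.0, 0.049, 0.999, -0.0]
contact_force: [-0.4, 0.1, -0.9]
gripper_width: 0.152
```

```bash
python3 - <<'E'
from h import *
st();st()
E
```

```text
t 8.15 p [ 0.557  -0.1254  0.1247] yaw 3.0428 F [-0.42  0.1  -0.93] M [-0.001 -0.028 -0.058] w 0.152 z [-6.e-04  0.e+00 -1.e+00]
t 8.15 p [ 0.557  -0.1254  0.1247] yaw 3.0428 F [-0.42  0.1  -0.93] M [-0.001 -0.028 -0.058] w 0.152 z [-6.e-04  0.e+00 -1.e+00]
```

>>> {"name": "jog_arm", "arguments": {"dp": [[0, 0, 0.04], [0, 0, 0.08], [0, 0, 0.12], [0, 0, 0.16], [0, 0, 0.16]], "angular": [[0, 0, 0], [0, 0, 0], [0, 0, 0], [0, 0, 0], [0, 0, 0]], "claw": [8, 8, 8, 8, 8]}}

```text
t: 8.65
eef_pos: [0.5572, -0.1254, 0.1209]
tool_rot: [-0.0, 0.049, 0.999, 0.0]
contact_force: [-0.2, 0.1, -2.5]
gripper_width: 0.151
```

>>> {"name": "jog_arm", "arguments": {"dp": [[0, 0, 0.03], [0, 0, 0.06], [0, 0, 0.09], [0, 0, 0.12], [0, 0, 0.12]], "angular": [[0, 0, 0], [0, 0, 0], [0, 0, 0], [0, 0, 0], [0, 0, 0]], "claw": [8, 8, 8, 8, 8]}}

```text
t: 9.15
eef_pos: [0.5572, -0.1254, 0.1179]
tool_rot: [-0.0, 0.049, 0.999, 0.0]
contact_force: [-0.1, 0.4, -1.5]
gripper_width: 0.149
```

```bash
python3 - <<'E'
from h import *
st()
E
```

```text
t 9.15 p [ 0.5572 -0.1254  0.1179] yaw 3.0429 F [-0.14  0.42 -1.45] M [-0.03   0.003 -0.031] w 0.149 z [-2.e-04  0.e+00 -1.e+00]
```

>>> {"name": "jog_arm", "arguments": {"dp": [[0, 0, 0.03], [0, 0, 0.06], [0, 0, 0.09], [0, 0, 0.12], [0, 0, 0.12]], "angular": [[0, 0, 0], [0, 0, 0], [0, 0, 0], [0, 0, 0], [0, 0, 0]], "claw": [8, 8, 8, 8, 8]}}

```text
t: 9.65
eef_pos: [0.5572, -0.1254, 0.1149]
tool_rot: [-0.0, 0.049, 0.999, 0.0]
contact_force: [-0.3, -0.1, -2.1]
gripper_width: 0.151
```

>>> {"name": "jog_arm", "arguments": {"dp": [[0, 0, 0.02], [0, 0, 0.04], [0, 0, 0.06], [0, 0, 0.08], [0, 0, 0.08]], "angular": [[0, 0, 0], [0, 0, 0], [0, 0, 0], [0, 0, 0], [0, 0, 0]], "claw": [8, 8, 8, 8, 8]}}

```text
t: 10.15
eef_pos: [0.5574, -0.1254, 0.1132]
tool_rot: [0.0, 0.049, 0.999, -0.0]
contact_force: [-0.4, -0.2, -0.5]
gripper_width: 0.15
```

```bash
python3 - <<'E'
from h import *
st()
E
```

```text
t 10.15 p [ 0.5574 -0.1254  0.1132] yaw 3.0428 F [-0.42 -0.18 -0.54] M [ 0.039  0.212 -0.001] w 0.15 z [ 2.e-04 -2.e-04 -1.e+00]
```

>>> {"name": "jog_arm", "arguments": {"dp": [[0, 0, 0.02], [0, 0, 0.04], [0, 0, 0.04], [0, 0, 0.04], [0, 0, 0.04]], "angular": [[0, 0, 0], [0, 0, 0], [0, 0, 0], [0, 0, 0], [0, 0, 0]], "claw": [8, 8, 8, 8, 8]}}

```text
t: 10.65
eef_pos: [0.5573, -0.1254, 0.1121]
tool_rot: [0.0, 0.049, 0.999, -0.0]
contact_force: [-0.4, 0.2, 1.2]
gripper_width: 0.148
```

```bash
python3 - <<'E'
from h import *
st()
S=cam("scene");T=cam("top");cv2.imwrite("pics/s6.png",cv2.resize(S["pixels"][110:200,170:270],None,fx=6,fy=6,interpolation=cv2.INTER_CUBIC))
st()
E
```

```text
t 10.65 p [ 0.5573 -0.1254  0.1121] yaw 3.0428 F [-0.4   0.19  1.22] M [-0.019  0.166 -0.012] w 0.148 z [ 2.e-04 -1.e-04 -1.e+00]
t 10.75 p [ 0.5573 -0.1254  0.1121] yaw 3.0428 F [-1.44 -0.18  0.55] M [-0.061  0.136 -0.004] w 0.148 z [ 1.e-04 -0.e+00 -1.e+00]
```

View pics/s6.png

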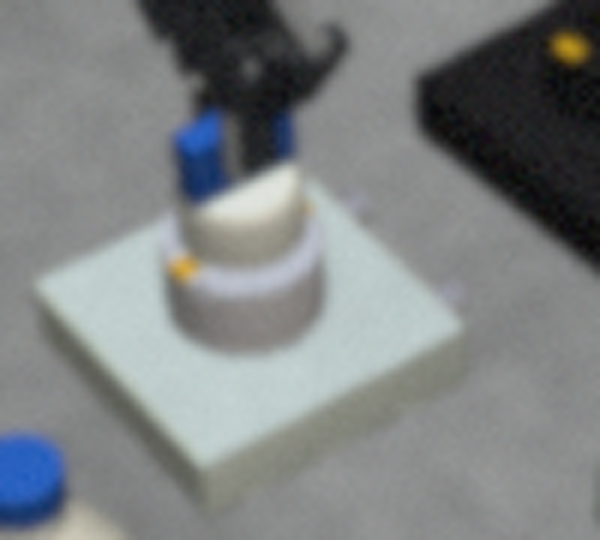

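>>> {"name": "jog_arm", "arguments": {"dp": [[0, 0, 0.02], [0, 0, 0.04], [0, 0, 0.06], [0, 0, 0.06], [0, 0, 0.06]], "angular": [[0, 0, 0], [0, 0, 0], [0, 0, 0], [0, 0, 0], [0, 0, 0]], "claw": [8, 8, 8, 8, 8]}}

```text
t: 11.25
eef_pos: [0.5573, -0.1254, 0.1106]
tool_rot: [0.0, 0.049, 0.999, -0.0]
contact_force: [-0.1, 0.1, 2.5]
gripper_width: 0.147
```

```bash
python3 - <<'E'
from h import *
st()
E
```

```text
t 11.25 p [ 0.5573 -0.1254  0.1106] yaw 3.0429 F [-0.12  0.08  2.48] M [-0.003  0.143  0.003] w 0.147 z [ 1.e-04 -0.e+00 -1.e+00]
```

The force rises about 0.7 N/mm, which fits the spring, so the lugs are through the slots. I push to 24 mm depth.

>>> {"name": "jog_arm", "arguments": {"dp": [[0, 0, 0.03], [0, 0, 0.06], [0, 0, 0.09], [0, 0, 0.12], [0, 0, 0.12]], "angular": [[0, 0, 0], [0, 0, 0], [0, 0, 0], [0, 0, 0], [0, 0, 0]], "claw": [8, 8, 8, 8, 8]}}

```text
t: 11.75
eef_pos: [0.5574, -0.1254, 0.1076]
tool_rot: [0.0, 0.049, 0.999, -0.0]
contact_force: [-0.2, -0.3, 3.2]
gripper_width: 0.149
```

```bash
python3 - <<'E'
from h import *
st()
E
```

```text
t 11.75 p [ 0.5574 -0.1254  0.1076] yaw 3.0429 F [-0.2  -0.27  3.22] M [-0.061  0.223  0.011] w 0.149 z [ 2.e-04 -1.e-04 -1.e+00]
```

>>> {"name": "jog_arm", "arguments": {"dp": [[0, 0, 0.02], [0, 0, 0.02], [0, 0, 0.02], [0, 0, 0.02], [0, 0, 0.02]], "angular": [[0, 0, 0], [0, 0, 0], [0, 0, 0], [0, 0, 0], [0, 0, 0]], "claw": [8, 8, 8, 8, 8]}}

```text
t: 12.25
eef_pos: [0.5574, -0.1254, 0.1071]
tool_rot: [0.0, 0.049, 0.999, -0.0]
contact_force: [0.1, 0.0, 3.8]
gripper_width: 0.149
```

```bash
python3 - <<'E'
from h import *
for i in range(4): st();cam("top")
E
```

```text
t 12.25 p [ 0.5574 -0.1254  0.1071] yaw 3.0428 F [0.14 0.01 3.82] M [-0.051  0.169  0.004] w 0.149 z [ 2.e-04 -0.e+00 -1.e+00]
t 12.3 p [ 0.5573 -0.1254  0.1071] yaw 3.0428 F [-1.33  0.77  4.31] M [-0.051  0.209 -0.016] w 0.149 z [ 2.e-04 -0.e+00 -1.e+00]
t 12.35 p [ 0.5573 -0.1254  0.1071] yaw 3.0428 F [-1.21 -0.26  3.96] M [-0.036  0.177  0.004] w 0.148 z [ 2.e-04 -0.e+00 -1.e+00]
t 12.4 p [ 0.5573 -0.1254  0.1071] yaw 3.0429 F [0.06 0.39 4.11] M [-0.034  0.171 -0.015] w 0.147 z [ 2.e-04 -0.e+00 -1.e+00]
```

Depth is about 24 mm. I twist clockwise in steps and watch Mz.

>>> {"name": "jog_arm", "arguments": {"dp": [[0, 0, 0], [0, 0, 0], [0, 0, 0], [0, 0, 0], [0, 0, 0]], "angular": [[0, 0, 0.3], [0, 0, 0.7], [0, 0, 1.1], [0, 0, 1.5], [0, 0, 1.5]], "claw": [8, 8, 8, 8, 8]}}

```text
t: 12.95
eef_pos: [0.5573, -0.1255, 0.1071]
tool_rot: [0.0, 0.115, 0.993, -0.0]
contact_force: [-1.3, -0.5, 3.2]
gripper_width: 0.15
```

```bash
python3 - <<'E'
from h import *
st()
E
```

```text
t 12.95 p [ 0.5573 -0.1255  0.1071] yaw 2.9107 F [-1.31 -0.49  3.15] M [-0.173  0.112 -0.017] w 0.15 z [ 2.e-04 -4.e-04 -1.e+00]
```

>>> {"name": "jog_arm", "arguments": {"dp": [[0, 0, 0], [0, 0, 0], [0, 0, 0], [0, 0, 0], [0, 0, 0]], "angular": [[0, 0, 0.5], [0, 0, 1.0], [0, 0, 1.5], [0, 0, 2.0], [0, 0, 2.5]], "claw": [8, 8, 8, 8, 8]}}

```text
t: 13.45
eef_pos: [0.5573, -0.1256, 0.1071]
tool_rot: [0.0, 0.223, 0.975, -0.0]
contact_force: [-0.2, -1.8, 4.4]
gripper_width: 0.151
```

>>> {"name": "jog_arm", "arguments": {"dp": [[0, 0, 0], [0, 0, 0], [0, 0, 0], [0, 0, 0], [0, 0, 0]], "angular": [[0, 0, 0.4], [0, 0, 0.8], [0, 0, 1.2], [0, 0, 1.6], [0, 0, 1.6]], "claw": [8, 8, 8, 8, 8]}}

```text
t: 13.95
eef_pos: [0.5574, -0.1256, 0.1071]
tool_rot: [0.0, 0.29, 0.957, -0.0]
contact_force: [-0.5, -1.5, 4.2]
gripper_width: 0.152
```

```bash
python3 - <<'E'
from h import *
st()
S=cam("scene");cv2.imwrite("pics/s7.png",cv2.resize(S["pixels"][110:200,170:270],None,fx=6,fy=6,interpolation=cv2.INTER_CUBIC));st()
E
```

```text
t 13.95 p [ 0.5574 -0.1256  0.1071] yaw 2.554 F [-0.52 -1.49  4.18] M [-0.275  0.078  0.005] w 0.152 z [ 2.e-04 -4.e-04 -1.e+00]
t 14.0 p [ 0.5574 -0.1256  0.1071] yaw 2.5551 F [-0.38 -1.2   3.97] M [-0.239  0.026  0.003] w 0.149 z [ 2.e-04 -4.e-04 -1.e+00]
```

View pics/s7.png

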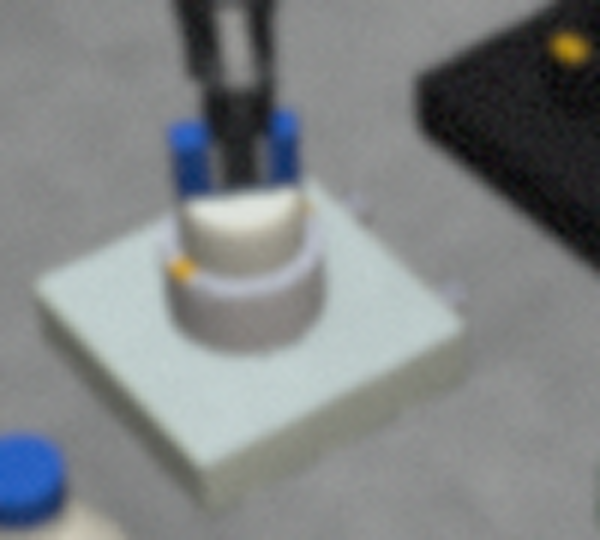

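>>> {"name": "jog_arm", "arguments": {"dp": [[0, 0, 0], [0, 0, 0], [0, 0, 0], [0, 0, 0], [0, 0, 0]], "angular": [[0, 0, 0.3], [0, 0, 0.6], [0, 0, 0.9], [0, 0, 1.2], [0, 0, 1.2]], "claw": [8, 8, 8, 8, 8]}}

```text
t: 14.5
eef_pos: [0.5574, -0.1255, 0.1071]
tool_rot: [0.0, 0.34, 0.941, -0.0]
contact_force: [0.3, -2.0, 3.7]
gripper_width: 0.147
```

```bash
python3 - <<'E'
from h import *
st()
E
```

```text
t 14.5 p [ 0.5574 -0.1255  0.1071] yaw 2.4483 F [ 0.28 -2.04  3.73] M [-0.352 -0.048  0.013] w 0.147 z [ 2.e-04 -2.e-04 -1.e+00]
```

>>> {"name": "jog_arm", "arguments": {"dp": [[0, 0, 0], [0, 0, 0], [0, 0, 0], [0, 0, 0], [0, 0, 0]], "angular": [[0, 0, 0.2], [0, 0, 0.4], [0, 0, 0.5], [0, 0, 0.5], [0, 0, 0.5]], "claw": [8, 8, 8, 8, 8]}}

```text
t: 15.0
eef_pos: [0.5574, -0.1254, 0.1071]
tool_rot: [0.0, 0.36, 0.933, -0.0]
contact_force: [0.4, -1.6, 3.7]
gripper_width: 0.15
```

```bash
python3 - <<'E'
from h import *
st()
E
```

```text
t 15.0 p [ 0.5574 -0.1254  0.1071] yaw 2.4059 F [ 0.4  -1.64  3.73] M [-0.388 -0.096  0.064] w 0.15 z [ 2.e-04 -1.e-04 -1.e+00]
```

>>> {"name": "jog_arm", "arguments": {"dp": [[0, 0, 0], [0, 0, 0], [0, 0, 0], [0, 0, 0], [0, 0, 0]], "angular": [[0, 0, 0.1], [0, 0, 0.2], [0, 0, 0.3], [0, 0, 0.3], [0, 0, 0.3]], "claw": [8, 8, 8, 8, 8]}}

```text
t: 15.5
eef_pos: [0.5574, -0.1254, 0.1071]
tool_rot: [0.0, 0.372, 0.928, -0.0]
contact_force: [1.5, -1.8, 4.4]
gripper_width: 0.149
```

```bash
python3 - <<'E'
from h import *
st()
E
```

```text
t 15.5 p [ 0.5574 -0.1254  0.1071] yaw 2.3798 F [ 1.49 -1.8   4.39] M [-0.403 -0.16   0.08 ] w 0.149 z [ 2.e-04 -1.e-04 -1.e+00]
```

>>> {"name": "jog_arm", "arguments": {"dp": [[0, 0, 0], [0, 0, 0], [0, 0, 0], [0, 0, 0], [0, 0, 0]], "angular": [[0, 0, 0.1], [0, 0, 0.2], [0, 0, 0.3], [0, 0, 0.3], [0, 0, 0.3]], "claw": [8, 8, 8, 8, 8]}}

```text
t: 16.0
eef_pos: [0.5574, -0.1254, 0.1071]
tool_rot: [0.0, 0.384, 0.923, -0.0]
contact_force: [0.8, -1.5, 3.6]
gripper_width: 0.15
```

```bash
python3 - <<'E'
from h import *
st()
E
```

```text
t 16.0 p [ 0.5574 -0.1254  0.1071] yaw 2.3536 F [ 0.84 -1.51  3.64] M [-0.496 -0.292  0.273] w 0.15 z [ 2.e-04 -1.e-04 -1.e+00]
```

>>> {"name": "jog_arm", "arguments": {"dp": [[0, 0, 0], [0, 0, 0], [0, 0, 0], [0, 0, 0], [0, 0, 0]], "angular": [[0, 0, 0.05], [0, 0, 0.05], [0, 0, 0.05], [0, 0, 0.05], [0, 0, 0.05]], "claw": [8, 8, 8, 8, 8]}}

```text
t: 16.5
eef_pos: [0.5573, -0.1254, 0.1071]
tool_rot: [0.0, 0.386, 0.923, 0.0]
contact_force: [1.3, -2.3, 4.0]
gripper_width: 0.153
```

```bash
python3 - <<'E'
from h import *
st()
S=cam("scene");cv2.imwrite("pics/s8.png",cv2.resize(S["pixels"][110:200,170:270],None,fx=6,fy=6,interpolation=cv2.INTER_CUBIC));st()
E
```

```text
t 16.5 p [ 0.5573 -0.1254  0.1071] yaw 2.3491 F [ 1.31 -2.28  3.98] M [-0.488 -0.419  0.325] w 0.153 z [ 2.e-04 -0.e+00 -1.e+00]
t 16.55 p [ 0.5573 -0.1254  0.1071] yaw 2.3491 F [ 0.75 -2.14  4.47] M [-0.491 -0.356  0.343] w 0.149 z [ 2.e-04 -1.e-04 -1.e+00]
```

View pics/s8.png

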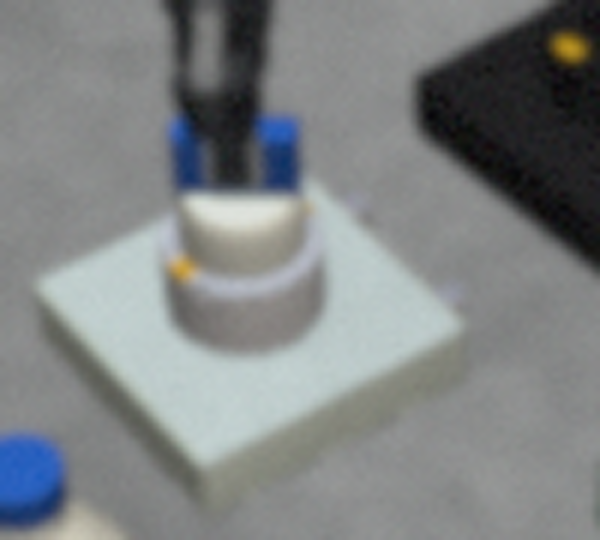

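The stop is reached: Mz went from 0.08 to 0.34 N m over the last 0.03 rad, at 0.69 rad of turn. I ease the twist, let it rise onto the rim, and release gently.

>>> {"name": "jog_arm", "arguments": {"dp": [[0, 0, 0], [0, 0, 0], [0, 0, -0.03], [0, 0, -0.06], [0, 0, -0.06]], "angular": [[0, 0, -0.15], [0, 0, -0.25], [0, 0, -0.25], [0, 0, -0.25], [0, 0, -0.25]], "claw": [8, 8, 8, 8, 8]}}

```text
t: 17.05
eef_pos: [0.5571, -0.1253, 0.1083]
tool_rot: [-0.0, 0.376, 0.927, 0.0]
contact_force: [2.6, -2.0, 0.2]
gripper_width: 0.151
```

```bash
python3 - <<'E'
from h import *
st()
E
```

```text
t 17.05 p [ 0.5571 -0.1253  0.1083] yaw 2.3707 F [ 2.59 -1.98  0.22] M [-0.381 -0.656  0.129] w 0.151 z [-3.e-04  2.e-04 -1.e+00]
```

>>> {"name": "jog_arm", "arguments": {"dp": [[0, 0, 0], [0, 0, 0], [0, 0, 0], [0, 0, 0], [0, 0, 0]], "angular": [[0, 0, 0], [0, 0, 0], [0, 0, 0], [0, 0, 0], [0, 0, 0]], "claw": [18, 24, 32, 40, 45], "grip_force": 20}}

```text
t: 17.55
eef_pos: [0.5571, -0.1252, 0.1085]
tool_rot: [-0.0, 0.376, 0.927, -0.0]
contact_force: [-0.7, 0.4, -0.1]
gripper_width: 0.527
```

```bash
python3 - <<'E'
from h import *
st()
S=cam("scene");cv2.imwrite("pics/s9.png",cv2.resize(S["pixels"][110:200,170:270],None,fx=6,fy=6,interpolation=cv2.INTER_CUBIC));st()
E
```

```text
t 17.55 p [ 0.5571 -0.1252  0.1085] yaw 2.371 F [-0.74  0.43 -0.07] M [-0.035 -0.007 -0.026] w 0.527 z [-4.e-04  1.e-04 -1.e+00]
t 17.6 p [ 0.5571 -0.1253  0.1085] yaw 2.3709 F [0.14 0.02 0.01] M [-0.003 -0.032 -0.027] w 0.528 z [-3.e-04  1.e-04 -1.e+00]
```

View pics/s9.png

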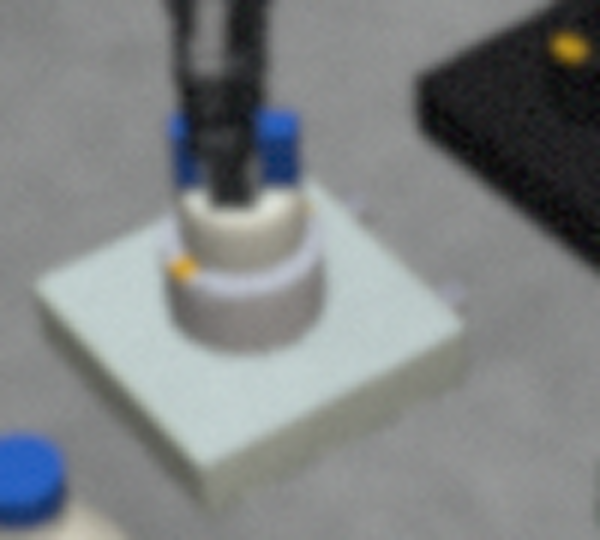

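The jaws are open and the force is zero; the cartridge did not rise. I lift away and then move aside for a top view.

>>> {"name": "jog_arm", "arguments": {"dp": [[0, 0, -0.3], [0, 0, -1.0], [0, 0, -2.0], [0, 0, -3.2], [0, 0, -4.5]], "angular": [[0, 0, 0], [0, 0, 0], [0, 0, 0], [0, 0, 0], [0, 0, 0]], "claw": [45, 45, 45, 45, 45]}}

```text
t: 18.1
eef_pos: [0.5569, -0.1252, 0.2223]
tool_rot: [-0.0, 0.376, 0.927, 0.0]
contact_force: [0.4, -1.2, -0.1]
gripper_width: 0.525
```

```bash
python3 - <<'E'
from h import *
o=st();print(rel([.48,-.36,.23],2.37))
E
```

```text
t 18.1 p [ 0.5569 -0.1252  0.2223] yaw 2.3712 F [ 0.4  -1.23 -0.13] M [ 0.021 -0.03  -0.062] w 0.525 z [-7.e-04  3.e-04 -1.e+00]
(array([-4.335, -8.881, -0.308]), array([-0.003, -0.008,  0.013]))
```

>>> {"name": "jog_arm", "arguments": {"dp": [[-0.8, -1.7, 0], [-1.6, -3.4, 0], [-2.5, -5.1, 0], [-3.4, -6.9, 0], [-4.3, -8.8, 0]], "angular": [[0, 0, 0], [0, 0, 0], [0, 0, 0], [0, 0, 0], [0, 0, 0]], "claw": [45, 45, 45, 45, 45]}}

```text
t: 18.6
eef_pos: [0.4814, -0.3571, 0.222]
tool_rot: [0.001, 0.376, 0.927, -0.0]
contact_force: [0.7, -0.5, 0.0]
gripper_width: 0.525
```

>>> {"name": "jog_arm", "arguments": {"dp": [[0, 0, 0], [0, 0, 0], [0, 0, 0], [0, 0, 0], [0, 0, 0]], "angular": [[0, 0, 0], [0, 0, 0], [0, 0, 0], [0, 0, 0], [0, 0, 0]], "claw": [45, 45, 45, 45, 45]}}

```text
t: 19.1
eef_pos: [0.4828, -0.3539, 0.2213]
tool_rot: [0.0, 0.375, 0.927, 0.0]
contact_force: [1.1, -1.0, 0.6]
gripper_width: 0.527
```

```bash
python3 - <<'E'
from h import *
st()
S=cam("scene");T=cam("top");cv2.imwrite("pics/s10.png",S["pixels"]);cv2.imwrite("pics/t10.png",T["pixels"])
out=[]
for c,off in((S,(175,115)),(T,(300,160))):
    A=cv2.resize(c["pixels"][off[1]:off[1]+65,off[0]:off[0]+65],None,fx=6,fy=6,interpolation=cv2.INTER_CUBIC)
    B=A.copy()
    def dr(P,col): cv2.polylines(B,[((proj(c,P)-np.array(off)+.5)*6-.5).astype(int)],True,col,1)
    k=np.linspace(0,6.28,50);x,y,b=.557,-.1252,.048
    for r,z in((.026,.026),(.026,.052)): dr(np.c_[x+r*np.cos(k),y+r*np.sin(k),b+z+0*k],(0,255,255))
    a=-.79;e=np.array([np.cos(a),np.sin(a)]);n=np.array([-e[1],e[0]])
    for z in(.052,.084): dr([list(np.array([x,y])+i*.025*e+j*.007*n)+[b+z] for i,j in((1,1),(-1,1),(-1,-1),(1,-1))],(0,0,255))
    out.append(np.hstack([A,B]))
cv2.imwrite("pics/ov10.png",np.hstack(out) if 0 else cv2.resize(np.vstack(out),None,fx=.75,fy=.75))
E
```

```text
t 19.1 p [ 0.4828 -0.3539  0.2213] yaw 2.3734 F [ 1.14 -1.05  0.59] M [-0.001  0.029 -0.036] w 0.527 z [ 3.e-04  1.e-04 -1.e+00]
```

View pics/ov10.png

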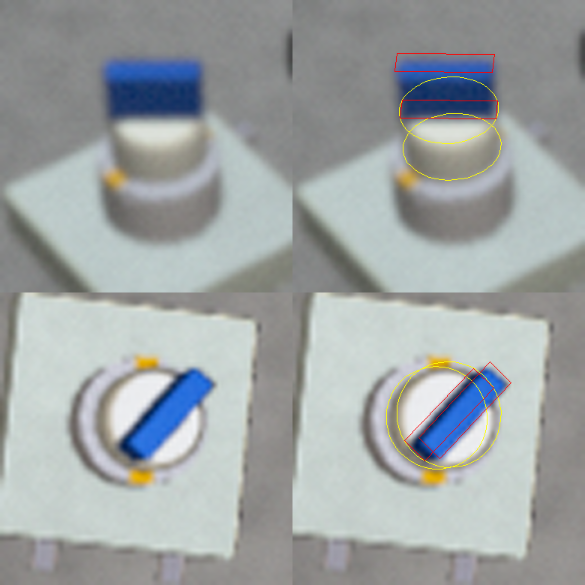

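View pics/t10.png

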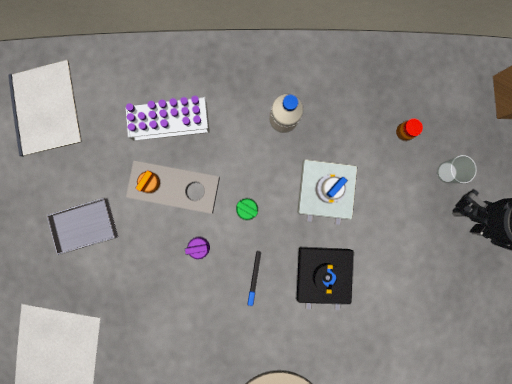

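```bash
python3 - <<'E'
from h import *
for f,box,z in(("top0",(175,170,215,210),.086),("t10",(315,165,360,210),.132)):
    T=cam("top");im=cv2.imread(f"pics/{f}.png").astype(int);x0,y0,x1,y1=box;p=im[y0:y1,x0:x1]
    ys,xs=np.nonzero((p[...,0]>170)&(p[...,2]<120));W=np.array([at_z(T,q,z)[:2] for q in np.c_[xs+x0,ys+y0]])
    c=W.mean(0);v=np.linalg.svd(W-c)[2];print(f,len(W),c,np.arctan2(v[0,1],v[0,0]),np.ptp((W-c)@v.T,axis=0))
st()
E
```

```text
top0 122 [0.55725406 0.19295068] 2.6385582120685145 [0.04877419 0.01247221]
t10 129 [ 0.55574293 -0.12471489] 2.3779324488170843 [0.0477889  0.01221295]
t 19.3 p [ 0.4823 -0.3549  0.2211] yaw 2.3717 F [-0.02  0.28  0.28] M [-0.005  0.037 -0.024] w 0.527 z [ 0. -0. -1.]
```

The cartridge is upright, its handle is at about 2.37 rad (0.68 rad past the slots), and nothing else has moved. I hand in.

```bash
python3 - <<'E'
from station import *
print(hand_in())
E
```

```text
the job is handed in; nothing more can be done
None
```

The new blue-handled cartridge is fitted in the white manifold's collar, locked and upright, and the job was handed in at about 19.3 s. It reports no verdict, so success is my own reading of the checks below.

- **Fitting:** I aimed at the yellow marks, and the lugs went through the slots first time with no sign of catching on the rim. I pushed it down to about 24 mm, with about 6 N of spring load.
- **Twist:** I turned it clockwise 0.69 rad until the torque rose sharply, from 0.08 to 0.34 N m. I took that as the stop, eased off and let go.
- **Last checks:** After release the tool read no load and the cartridge did not rise. The pictures show it upright, with its handle within about 0.01 rad of where I let go. In the last top picture the used cartridge, bottle, tube rack and look-alikes appear where they were.

Two things are less certain:
- **Valve angle:** I could not see the valve ring, so I infer it is open only from reaching the stop.
- **Calibration:** The two cameras disagreed by 2–4 mm on the collar's position, so I used the average, and the final overlay was about 1 mm off.

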